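Pull the mesh pre-filter from a bench air cleaner and hold it to the light

TASK

The mesh pre-filter of the bench air cleaner has to be checked against the light. Turn the fan off at its dial (anticlockwise until it is fully home) and only then lift the grey hood (orange lug in front) until it stays open on its own; draw the blue filter straight up out of its slot and hold it up to the lit panel: upright, square to the lit face, opposite its middle, about six centimetres away and touching nothing but the gripper. Finish while still holding it there, with the fan off and the hood open, and leave the bowls, jars and bottle standing where they are.

Things in the scene. Friction and masses are not known exactly. Their poses are not given: they have to be found in the camera images.
- air_cleaner: Bench air cleaner, fixed grey box, 150 (x) by 255 (y, -120 to +135) by 115 mm high; origin on the table, x axis from front to back, z up. y > 0: closed fan block, dial on top. y < 0: filter bay, open at the top (rim z = 115) under the hood. The filter stands there at x 0, y -56, foot at z = 20, in upright guide channels with 2 mm play; raised by 100 mm it is clear of the rim.
- fan_dial (a joint): Fan dial, rad: 0 = off, against its stop; grows clockwise seen from above, at most 1.6; it starts somewhere between 0.7 and 1.3 (running). Light friction (0.03 N m), stays where it is left.
- fan_dial_grip (a point): Point on the upright axis of the black dial, at grip height. Its raised bar is 38 mm long, 14 wide; top 7 mm above this point, foot 19 below. At 0 the bar lies along the cleaner's x axis, white mark to the front (red scale mark); seen from above it is turned clockwise from there by the joint value. The hood's near wall is 78 mm away at the -y side, as high as this point.
- hood (a joint): Hood over the filter bay, rad: 0 = shut (start), grows as the front is lifted, stop at 1.9. Hinge level, along the cleaner's y axis at the back. It weighs 120 g; let go below about 1.3 it falls shut, beyond that it falls open to its stop and stays.
- hood_hinge (a point): Middle of the hood's hinge axis (cleaner x = 75, y = -56, z = 117 mm). The shut hood is 152 mm long to the front, 112 mm wide and 33 mm high above the hinge.
- hood_lug (a point): Middle of the orange lug on the hood's front: it sticks out 29 mm, is 24 mm wide (along the hinge axis), 14 thick; this point is 170 mm in front of and 17 mm above the hinge while shut, 11 mm from the lug's front end. Pinched across its width the lug can turn between the pads, so the tool may stay upright while it follows the arc.
- filter: Filter plate, loose, 120 g (may vary): blue frame with dark wire mesh, 110 mm wide (its x axis) by 12 mm thick (y) by 80 mm high (z), with a blue bow handle on top; origin in the middle of its lower edge. Hidden under the hood at the start, its axes parallel to the cleaner's.
- filter_grip (a point): Middle of the handle bar, 113 mm above the filter's lower edge: bar 68 mm long (filter x), 12 mm thick (filter y), 14 mm high; its middle is 18 mm above the cleaner's rim at the start.
- filter_center (a point): Middle of the mesh, 40 mm above the filter's lower edge.
- light_panel: LED light panel, fixed, 200 mm wide (its y axis), 14 mm thick (x), upright on two feet, from 20 to 170 mm above the table; its lit face looks along its -x axis. Origin on the table below its middle.
- panel_face (a point): Middle of the lit face, 95 mm above the table; axes as the panel's.
- white_bowl: White bowl, 128 mm across, 59 mm high, loose; leave alone. Origin on the table below its middle (so for the next four). Unlisted and fixed: a turntable 184 mm across with an upturned bowl, 166 mm high in all, at x = 0.32, y = -0.13 m; a 50 mm jar at x = 0.56, y = -0.12; a paint board with dishes, 72 mm high, at x = 0.28, y = 0.13.
- teal_bowl: Painted bowl lying upside down, 129 mm across, 59 mm high, loose; leave alone.
- rinse_bottle: Clear rinse bottle, 65 mm across, 213 mm high, loose; leave alone.
- red_jar: White paint jar with red lid, 50 mm across, 50 mm high, loose; leave alone.
- teal_jar: Teal paint jar with red lid, 58 mm across, 62 mm high, loose; leave alone.

How it is judged:
On the way, in this order (a step that is already met when the one before it is completed fails the run):
1. the fan dial is turned off (value of joint fan_dial below 0.15 rad and value of joint hood below 0.2 rad), for 0.2 s.
2. the hood is open past its balance, fan still off (value of joint hood above 1.6 rad and value of joint fan_dial below 0.15 rad and z of filter in the frame of air_cleaner below 0.04 m), for 0.2 s.
3. the gripper has drawn the filter up clear of the cleaner (contact force between filter and the fingers above 1 N and z of filter in the frame of air_cleaner above 0.11 m and contact force between filter and air_cleaner below 0.1 N and contact force between filter and light_panel below 0.1 N), for 0.1 s.
At the end, for the whole second after the job is handed in: Dial under 0.15 rad; hood over 1.6 rad; filter gripped (over 1 N), still, off cleaner, panel and table; its middle 25-110 mm before the lit face, within 40 mm of the face's middle sideways and in height, square within 15 degrees, upright within 11 (value of joint fan_dial below 0.15 rad and value of joint hood above 1.6 rad and contact force between filter and the fingers above 1 N and contact force between filter and air_cleaner below 0.1 N and contact force between filter and light_panel below 0.1 N and x of filter_center in the frame of panel_face between -0.11 and -0.025 m and y of filter_center in the frame of panel_face between -0.04 and 0.04 m and z of filter_center in the frame of panel_face between -0.04 and 0.04 m and angle between the y axis of filter and the x axis of light_panel, either way round below 0.26 rad and angle between filter's own z axis and vertical below 0.2 rad and linear speed of filter below 0.03 m/s and height (world z) of filter above 0.012 m); the arm keeps its last pose, push and grip.
It fails at once if a bowl, jar or the bottle is moved by more than 30 mm (distance of any of white_bowl, teal_bowl, rinse_bottle, red_jar, teal_jar from where it was at the start of the episode above 0.03 m).
It also fails if it takes over 67 s, if anything falls off the work surface, if the arm or the gripper's body presses on something with over 40 N, if the wrist force passes 120 N, or if a joint passes its speed limit or range.

ROBOT

A 6-joint arm with a two-finger parallel gripper is mounted at the origin on the work surface; the furniture and walls round the work are solid. World frame = base frame: x ahead of the robot, y to its left, z up, the work surface at z = 0. Lengths are in m, angles in rad, forces in N, time in s.
With the tool pointing down it reaches from about 0.25 to 0.775 m from the base axis. Payload 4 kg.
Tool frame: the origin (TCP) lies where the fingers leave the gripper's body, on its centre line; the fingertips stand 97 mm ahead of it and the grasp point (between the pads) lies 78 mm ahead of it; z points along the fingers, y is the line along which they close (so a half turn about z gives the same grasp; the last joint's range is limited). The gripper opens to 94 mm and grips with 3 to 60 N. Pads are 16 mm wide; open, the fingers measure 119 mm over their backs; the gripper's body (75 mm by 177 mm) begins 78 mm behind the grasp point.
Start: joints at [-1.438, 0.087, 1.371, -0, 1.684, -0.103], TCP at [0.128, -0.535, 0.303] pointing down, gripper open.
Joint ranges: [-3.1, 3.1], [-0.76, 2.03], [0.27, 2.55], [-1.08, 4.22], [0.17, 2.65], [-2.57, 2.57]. Speed limits (rad/s): [2.79, 2.79, 3.14, 3.14, 3.14, 3.14].

INTERFACE

Orientations are given as a rotation vector (axis times angle).
In Python, from bench import env, hand, eyes, order gives the robot as it stands. Calls block until the motion is done:
- env.reach(position, orientation): joint-space move of the TCP to a pose.
- env.move_straight(position, frame=None, feed=0.15, f_stop=None): straight line of the TCP; frame=None keeps the orientation; feed is the mean speed in m/s. With f_stop (N) it stops when the force on the tool has changed by that much, and returns True; else False.
- env.move_j(angles): joint-space move.
- hand.command_gripper(opening, force=None): finger opening in m; force is the grip in N (None keeps the last); returns when the fingers have stopped.
- env.pause(seconds).
- env.inverse_kinematics(position, orientation): joint angles nearest the present ones, or None.
- env.sense(): the state.
- eyes.read_camera(name): name is "scene" or "top"; returns a dict with "color" (384x512x3 uint8, red, green, blue), "fovy" (degrees; the focal length in pixels is half the picture's height over the tangent of half this angle, whatever the lens; pixels are square), "cx", "cy" (the principal point, pixels), "D" ([k1, k2, p1, p2, k3] as OpenCV has them; the pictures are not rectified), "world_from_camera" (4x4, takes a point from camera to world coordinates). Camera axes: x right, y down, z forward; pixel columns grow to the right and rows downward; lengths in m; the calibration is good to about 2 mm. A picture is of the moment at which its call begins. There is no depth.
A pose or a line that the arm cannot do raises env.Unreachable and nothing moves.
- order.close_job(): hands the job in; it is judged then, once.
Trained networks look in the newest picture that a camera, given by its name, has taken for a name from the list of things; names that differ only in an ending like _2 or _b are one class to them, and where a whole thing is asked for, a point or a joint stands for the part that bears it (a point fixed in the world has none). Each returns a list of dicts, best first, with "confidence" (0 to 1); they miss things now and then, are a little off and sometimes report something else, mostly with a low value. They report only what shows in the picture. A call takes as long as a camera call.
- eyes.look_for(camera, target): "xyz" ([x, y, z] in m, in world coordinates, good to about 4 mm: the middle of the surface that is visible of it).
- eyes.trace(camera, target): "mask" (384x512 bool, what is visible of it).
The state is a dict: "time": time; "q": joint angles; "dq": joint speeds; "joint_efforts": joint torques, N m; "position": TCP position; "ee_rot": TCP orientation; "force": force on the tool from outside, world axes, zero at the start; "wrist_torque": the same for the moment, N m; "gripper_width": finger opening in m; "gripper_force": force on a finger pad.
Only numpy, scipy, OpenCV 4.12 (cv2) and the standard library are available. Lean on these libraries where they do the work, as an engineer would, in place of code of your own. Each camera call takes 0.05 s, during which the arm holds its last target. There are 200 camera calls.

## Working session

There is one attempt and no reset: what is moved stays moved. The work goes in short steps, each a Python script; the robot and the scene stay as the last script left them, time stands still between calls to the robot, and variables do not carry over. Pictures are saved under pics/ and viewed, at most 10 in all, crops included, and the job is handed in when it is done.

```bash
ls; mkdir -p pics; python3 - <<'E'
from bench import env,hand,eyes,order
import cv2,numpy as np
for c in ("scene","top"):
    p=eyes.read_camera(c); cv2.imwrite(f"pics/{c}0.png",p["color"][:,:,::-1])
    print(c,p["fovy"],p["cx"],p["cy"],p["D"],np.round(p["world_from_camera"],3).tolist())
    for t in "air_cleaner fan_dial fan_dial_grip hood_lug hood light_panel white_bowl teal_bowl rinse_bottle red_jar teal_jar".split():
        print(c,t,[(np.round(d["xyz"],3).tolist(),round(d["confidence"],2)) for d in eyes.look_for(c,t)[:2]])
s=env.sense();print(s["time"],s["position"],s["ee_rot"])
E
```

```text
pics
scene 42.39519197326048 260.52258442517325 195.40104497754675 [-0.13942546  0.          0.          0.          0.        ] [[0.876, -0.237, 0.419, -0.146], [-0.482, -0.448, 0.753, -1.245], [0.009, -0.862, -0.507, 0.951], [0.0, 0.0, 0.0, 1.0]]
scene air_cleaner [([0.534, -0.012, 0.111], 0.64)]
scene fan_dial [([0.553, 0.161, 0.14], 0.62)]
scene fan_dial_grip [([0.553, 0.156, 0.141], 0.45)]
scene hood_lug [([0.55, 0.009, 0.147], 0.9)]
scene hood [([0.545, 0.008, 0.155], 0.63), ([0.373, -0.402, 0.052], 0.29)]
scene light_panel []
scene white_bowl [([0.544, 0.006, 0.154], 0.52), ([0.555, 0.158, 0.142], 0.35)]
scene teal_bowl []
scene rinse_bottle [([0.678, 0.371, 0.119], 0.94)]
scene red_jar [([0.448, -0.406, 0.042], 0.78)]
scene teal_jar [([0.374, -0.398, 0.054], 0.58)]
top 57.94380416466607 250.5054117761888 185.93397926111876 [0.02032498 0.         0.         0.         0.        ] [[-0.03, -0.985, 0.171, 0.327], [-1.0, 0.029, -0.01, 0.018], [0.005, -0.171, -0.985, 1.274], [0.0, 0.0, 0.0, 1.0]]
top air_cleaner [([0.552, 0.098, 0.122], 0.75)]
top fan_dial [([0.546, 0.176, 0.143], 0.61)]
top fan_dial_grip [([0.549, 0.171, 0.141], 0.43)]
top hood_lug [([0.544, 0.042, 0.15], 0.97), ([0.55, 0.094, 0.119], 0.56)]
top hood [([0.549, 0.041, 0.154], 0.59)]
top light_panel [([0.646, -0.292, 0.119], 0.61)]
top white_bowl [([0.446, 0.387, 0.018], 0.85)]
top teal_bowl [([0.576, 0.365, 0.047], 0.66)]
top rinse_bottle [([0.682, 0.382, 0.13], 0.68)]
top red_jar [([0.455, -0.382, 0.048], 0.46)]
top teal_jar [([0.376, -0.372, 0.06], 0.67)]
1.2 [ 0.12851023 -0.53478426  0.30270801] [3.11968052e+00 3.69633895e-01 3.10331554e-05]
```

View pics/scene0.png

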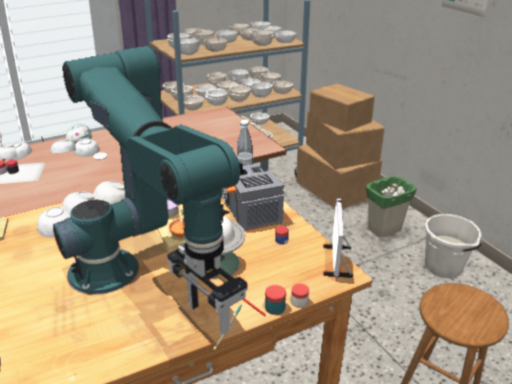

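View pics/top0.png

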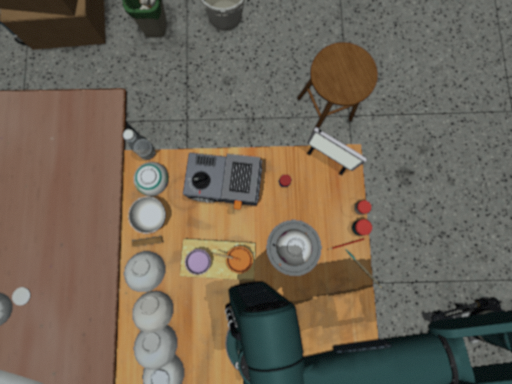

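The top view shows the cleaner around (225,178), with the dial at (201,180), the hood at (240,176), the lug at (238,204) and the tilted panel at (336,150). Jars are at (363,207) and (362,227). I'll take enlarged crops and trace masks to get the poses.

```bash
cat > h.py <<'E'
from bench import env,hand,eyes,order
import cv2,numpy as np
from scipy.spatial.transform import Rotation as R
def cam(p):
    h,w=p["color"].shape[:2]; f=h/2/np.tan(np.radians(p["fovy"])/2)
    return np.array([[f,0,p["cx"]],[0,f,p["cy"]],[0,0,1]]),np.array(p["D"]),np.array(p["world_from_camera"])
def at_z(p,uv,z):
    K,D,T=cam(p); n=cv2.undistortPoints(np.array(uv,float).reshape(-1,1,2),K,D)[:,0]
    d=np.c_[n,np.ones(len(n))]@T[:3,:3].T; o=T[:3,3]
    return o+d*((z-o[2])/d[:,2])[:,None]
def proj(p,X):
    K,D,T=cam(p); Rc=T[:3,:3].T
    return cv2.projectPoints(np.array(X,float).reshape(-1,1,3),cv2.Rodrigues(Rc)[0],-Rc@T[:3,3],K,D)[0][:,0]
def crop(p,name,x0,x1,y0,y1,k):
    cv2.imwrite(name,cv2.resize(p["color"][y0:y1,x0:x1,::-1],None,fx=k,fy=k,interpolation=cv2.INTER_CUBIC))
E
python3 - <<'E'
from h import *
p=eyes.read_camera("top")
crop(p,"pics/c1.png",175,375,120,220,4)
for t in ("air_cleaner","hood_lug","fan_dial","hood","light_panel"):
    for d in eyes.trace("top",t)[:1]:
        m=d["mask"]; ys,xs=np.nonzero(m); print(t,d["confidence"],m.sum(),xs.min(),xs.max(),ys.min(),ys.max(),cv2.minAreaRect(np.c_[xs,ys].astype(np.float32)),xs.mean(),ys.mean())
        np.save(f"m_{t}.npy",m)
E
```

```text
air_cleaner 0.93 3538 184 260 153 207 ((222.7615509033203, 178.90771484375), (75.66118621826172, 52.71476364135742), 7.125016689300537) 223.21113623516112 178.62040700960995
hood_lug 0.63 1506 222 258 154 207 ((240.0609588623047, 180.9512176513672), (33.23989486694336, 52.67584228515625), 6.34019136428833) 240.32802124833998 178.64409030544488
fan_dial 0.72 1553 222 258 154 208 ((239.7926788330078, 181.36585998535156), (33.46075439453125, 54.00102615356445), 6.340191841125488) 240.1712813908564 178.6909207984546
hood 0.69 1635 221 259 153 208 ((239.51217651367188, 181.3902587890625), (34.45463943481445, 54.111454010009766), 6.34019136428833) 240.09296636085628 178.69969418960244
light_panel 0.8 1159 307 365 127 174 ((333.60113525390625, 153.43821716308594), (60.20787811279297, 28.08994483947754), 32.0053825378418) 334.4486626402071 149.5979292493529
```

View pics/c1.png

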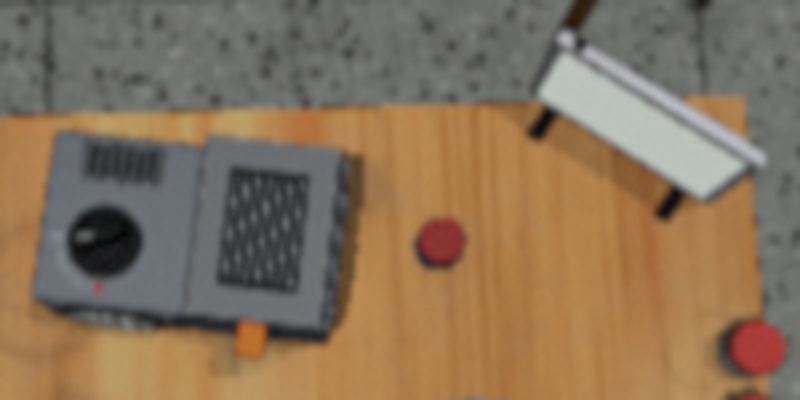

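The crop (4x, offset 175,120) shows these features:
- **Fan block:** top corners at about (57,132) and (37,298).
- **Hood:** top corners at about (207,137), (345,152) and (330,326).
- **Lug:** front end at about (251,356).
- **Dial:** at (104,241), with its white mark pointing left.
- **Panel face:** corners at about (567,48), (750,163), (706,198) and (540,95).

Next I'll fit the poses to these.

```bash
cat > fit.py <<'E'
from h import *
from scipy.optimize import least_squares
p=eyes.read_camera("top")
def fit(obj,pix,x0,fixed=None):
    pix=np.array(pix)/4+[175,120]-0.375
    obj=np.array(obj)/1000
    W=lambda v:obj@R.from_euler('z',v[2]).as_matrix().T+[v[0],v[1],0]
    r=least_squares(lambda v:(proj(p,W(v))-pix).ravel(),x0,loss='soft_l1')
    print(r.x,np.round((proj(p,W(r.x))-pix),1).tolist()); return r.x
c=fit([[75,135,115],[-75,135,115],[75,0,150],[75,-112,150],[-77,-112,150],[-106,-56,141]],
 [[57,132],[37,298],[207,137],[345,152],[328,326],[251,356]],[.55,.1,-.13])
l=fit([[-7,100,170],[-7,-100,170],[-7,-100,20],[-7,100,20]],[[567,48],[750,163],[706,198],[540,95]],[.65,-.29,-.56])
np.save("c.npy",c);np.save("l.npy",l)
d=at_z(p,[[104/4+175-.4,241/4+120-.4]],.130)[0]
Rc=R.from_euler('z',c[2]).as_matrix()
print("dial in cleaner",Rc.T@(d-[c[0],c[1],0]), "lug",Rc@[-.095,-.056,.134]+[c[0],c[1],0],"dial w",Rc@[0,.078,.134]+[c[0],c[1],0])
cr=p["color"][168:192,188:216,::-1]; cr=cv2.resize(cr,None,fx=20,fy=20,interpolation=cv2.INTER_CUBIC)
cv2.imwrite("pics/dial.png",np.clip(cr.astype(float)*1.6,0,255).astype(np.uint8))
E
python3 fit.py
```

```text
[ 0.56010592  0.0909496  -0.13242221] [[0.0, -0.5], [-0.8, 0.8], [0.9, -0.5], [-0.2, -0.9], [-0.5, 0.6], [0.8, 0.4]]
[ 0.65182552 -0.29560821 -0.58389987] [[-2.8, -1.8], [4.5, 0.3], [1.9, 1.4], [-3.4, -0.3]]
dial in cleaner [-0.02008015  0.08038947  0.13      ] lug [0.45854366 0.04798325 0.134     ] dial w [0.57040469 0.16826671 0.134     ]
```

View pics/dial.png

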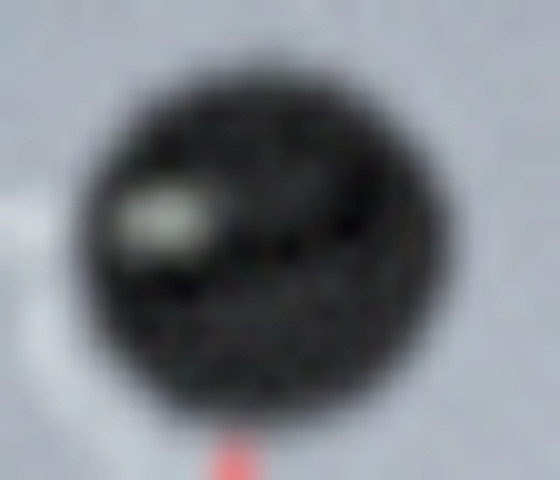

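In the zoom (20x) the red scale mark is at (235,465), the disc centre at (268,245) and the white mark at (165,215). The bar edge runs from (180,290) to (370,200), so the dial is at roughly 1.0 to 1.2 rad. The pads will align the bar, so I'm starting on the dial.

```bash
cat >> h.py <<'E'
import os
def down(a):
    return R.from_matrix(np.c_[[-np.sin(a),np.cos(a),0],[np.cos(a),np.sin(a),0],[0,0,-1]]).as_rotvec()
if os.path.exists("c.npy"): c=np.load("c.npy"); l=np.load("l.npy")
Rz=lambda a:R.from_euler('z',a).as_matrix()
def W(pt,f=None): f=c if f is None else f; return Rz(f[2])@(np.array(pt)/1000)+[f[0],f[1],0]
G=np.array([0,0,.078])
def yang():
    y=R.from_rotvec(env.sense()["ee_rot"]).as_matrix()[:,1]; return np.arctan2(y[1],y[0])
def st(m=""):
    s=env.sense();print(m,"t",round(s["time"],2),"p",np.round(s["position"],3),"F",np.round(s["force"],1),"M",np.round(s["wrist_torque"],2),"w",round(s["gripper_width"],4),"gf",round(s["gripper_force"],1),"q",np.round(s["q"],2),"ya",round(yang(),3)); return s
E
python3 - <<'E'
from h import *
d=W([-19,78,137]); v=1.1
best=None
for k in (0,np.pi,-np.pi):
    a=c[2]-v+np.pi/2+k
    qs=[env.inverse_kinematics(d+G+[0,0,z],down(a+r)) for z,r in((.09,0),(0,0),(0,v+.1))]
    print(k,[None if q is None else np.round(q,2) for q in qs])
    if all(q is not None for q in qs):
        m=max(abs(q[5]) for q in qs)
        if best is None or m<best[0]: best=(m,a,qs)
m,a,qs=best
st("start")
env.reach(d+G+[0,0,.09],down(a)); st("above")
p=eyes.read_camera("scene"); cv2.imwrite("pics/s1.png",p["color"][:,:,::-1])
p=eyes.read_camera("top"); crop(p,"pics/t1.png",175,375,120,220,4)
print(env.move_straight(d+G,feed=.1,f_stop=8)); st("down")
hand.command_gripper(0.0,10); st("grip")
E
```

```text
0 [array([ 0.2 ,  0.15,  1.3 , -0.  ,  1.69, -0.14]), array([ 0.2 ,  0.18,  1.44, -0.  ,  1.52, -0.14]), array([ 0.2 ,  0.18,  1.44, -0.  ,  1.52, -1.34])]
3.141592653589793 [None, None, array([ 0.2 ,  0.18,  1.44, -0.  ,  1.52,  1.81])]
-3.141592653589793 [None, None, array([ 0.2 ,  0.18,  1.44, -0.  ,  1.52,  1.81])]
start t 1.55 p [ 0.128 -0.535  0.303] F [-0.1 -0.1  1.2] M [0.04 0.04 0.01] w 0.0939 gf 0.0 q [-1.44  0.09  1.37 -0.    1.68 -0.1 ] ya -1.335
above t 4.44 p [0.552 0.17  0.305] F [ 0.6 -0.3 -0.6] M [-0.09 -0.12 -0.04] w 0.0941 gf 0.0 q [ 0.2   0.15  1.3  -0.    1.69 -0.14] ya 0.337
False
down t 5.59 p [0.552 0.171 0.216] F [1.3 0.2 0.4] M [-0.01 -0.14 -0.03] w 0.0941 gf 0.0 q [ 0.2   0.18  1.44  0.    1.52 -0.14] ya 0.338
grip t 6.17 p [0.553 0.171 0.215] F [ 5.   2.6 -1.9] M [ 0.29 -0.96 -0.01] w 0.0632 gf 10.0 q [ 0.2   0.18  1.44  0.    1.52 -0.14] ya 0.338
```

The grip stopped at 63 mm, so the pads are on the round skirt and the bar sits higher. I'll look at the pictures before regripping.

```bash
python3 - <<'E'
from h import *
hand.command_gripper(.094); s=st()
env.move_straight(s["position"]+[0,0,.016],feed=.1); st()
p=eyes.read_camera("scene"); a=p["color"][140:240,200:330,::-1]
cv2.imwrite("pics/s2.png",cv2.resize(a,None,fx=6,fy=6,interpolation=cv2.INTER_CUBIC))
E
```

```text
t 6.83 p [0.552 0.171 0.215] F [ 1.2 -0.3  0.9] M [ 0.01 -0.15 -0.02] w 0.094 gf 0.0 q [ 0.2   0.18  1.44 -0.    1.52 -0.14] ya 0.338
 t 7.14 p [0.552 0.171 0.232] F [-0.5  0.  -0.5] M [-0.04 -0.1  -0.03] w 0.0938 gf 0.0 q [ 0.2   0.17  1.42  0.    1.55 -0.14] ya 0.338
```

View pics/s2.png

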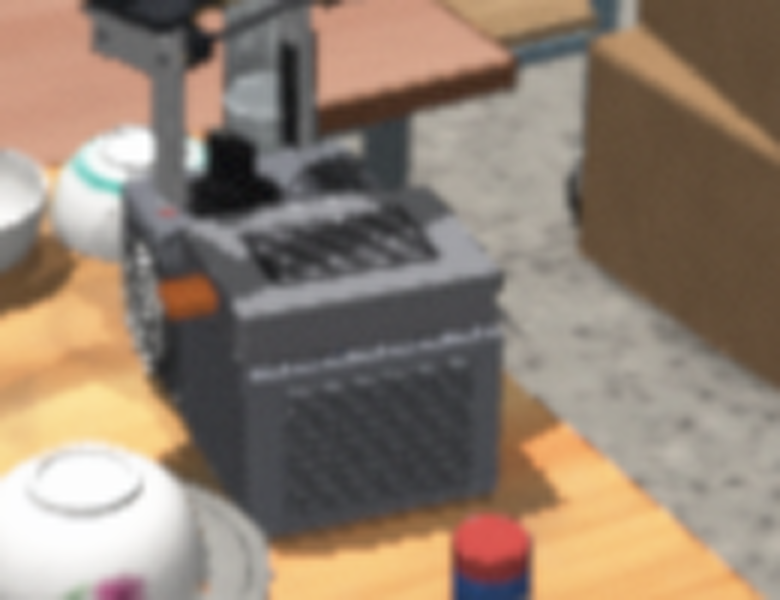

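The scene crop shows the black bar clearly above the disc at (232,160), with the fingers astride it. I'll grip slightly lower than the present height.

```bash
python3 - <<'E'
from h import *
s=st(); P=s["position"]+[0.0015,0.0005,-.003]
env.move_straight(P,feed=.1,f_stop=8); st("down")
hand.command_gripper(0.0,12); s=st("grip")
if s["gripper_width"]<.022:
    a0=yang(); tgt=c[2]+np.pi/2+.02
    print("v est",tgt-.02-a0)
    a=a0
    while a<tgt-1e-3:
        a=min(a+.2,tgt); env.reach(P,down(a)); s=env.sense(); print(round(a,2),round(yang(),3),np.round(s["wrist_torque"],2),np.round(s["force"],1),round(s["gripper_width"],4))
        if abs(s["wrist_torque"][2])>.6: print("stop");break
    st("turned")
E
```

```text
t 7.19 p [0.552 0.171 0.231] F [ 0.5  0.2 -0.8] M [-0.07 -0.15  0.  ] w 0.094 gf 0.0 q [ 0.2   0.17  1.42  0.    1.55 -0.14] ya 0.338
down t 7.44 p [0.553 0.171 0.228] F [0.8 1.1 0.3] M [-0.06 -0.1  -0.01] w 0.0937 gf 0.0 q [ 0.2   0.18  1.42 -0.    1.55 -0.14] ya 0.338
grip t 8.66 p [0.553 0.171 0.228] F [ 0.5  0.4 -0.3] M [ 0.01 -0.15 -0.03] w 0.014 gf 11.9 q [ 0.2   0.18  1.42  0.    1.55 -0.14] ya 0.338
v est 1.0999922589394955
0.54 0.535 [ 0.32 -0.65  0.02] [ 2.8  1.5 -2.1] 0.0143
0.74 0.736 [ 0.56 -0.94  0.01] [ 4.4  3.6 -2.9] 0.0141
0.94 0.936 [ 0.79 -1.24  0.01] [ 4.8  4.3 -2.9] 0.0137
1.14 1.136 [ 1.09 -1.32  0.01] [ 6.1  6.1 -3.8] 0.0138
1.34 1.337 [ 1.43 -1.51  0.  ] [ 8.2  8.1 -3.3] 0.0136
1.46 1.456 [ 1.54 -1.54 -0.14] [ 7.6  8.8 -5.4] 0.0138
turned t 10.45 p [0.555 0.174 0.229] F [ 7.6  8.8 -5.4] M [ 1.54 -1.54 -0.14] w 0.0138 gf 12.1 q [ 0.2   0.18  1.42  0.01  1.54 -1.25] ya 1.456
```

The dial turned with the bar held (14 mm) and the torque built up at the stop. I'll nudge it a bit further, release, check it, and go on to the lug.

```bash
python3 - <<'E'
from h import *
s=env.sense(); P=s["position"]; a=c[2]+np.pi/2
env.reach(P,down(a+.1)); st("past")
hand.command_gripper(.05); s=st("open")
env.move_straight(s["position"]+[0,0,.06],feed=.2)
L=W([-97,-56,140])+G
env.reach(L+[0,0,.07],down(a)); st("above lug")
p=eyes.read_camera("top"); crop(p,"pics/t3.png",180,280,140,215,8)
for t in("fan_dial","hood_lug"): print(t,[(np.round(d["xyz"],3).tolist(),round(d["confidence"],2)) for d in eyes.look_for("top",t)[:2]])
E
```

```text
past t 10.7 p [0.555 0.174 0.228] F [ 1.4  3.2 -1.7] M [ 0.73 -0.61 -0.3 ] w 0.0153 gf 12.7 q [ 0.21  0.18  1.41  0.    1.55 -1.33] ya 1.535
open t 11.42 p [0.555 0.174 0.229] F [-0.5 -0.6  0.4] M [ 0.03 -0.13 -0.02] w 0.0497 gf 0.0 q [ 0.21  0.18  1.41 -0.    1.55 -1.33] ya 1.538
above lug t 12.55 p [0.457 0.049 0.287] F [-0.  -0.1 -0.4] M [ 0.05 -0.2   0.02] w 0.0502 gf 0.0 q [-0.02 -0.11  1.6   0.    1.66 -1.46] ya 1.438
fan_dial [([0.549, 0.176, 0.154], 0.6)]
hood_lug []
```

View pics/t3.png

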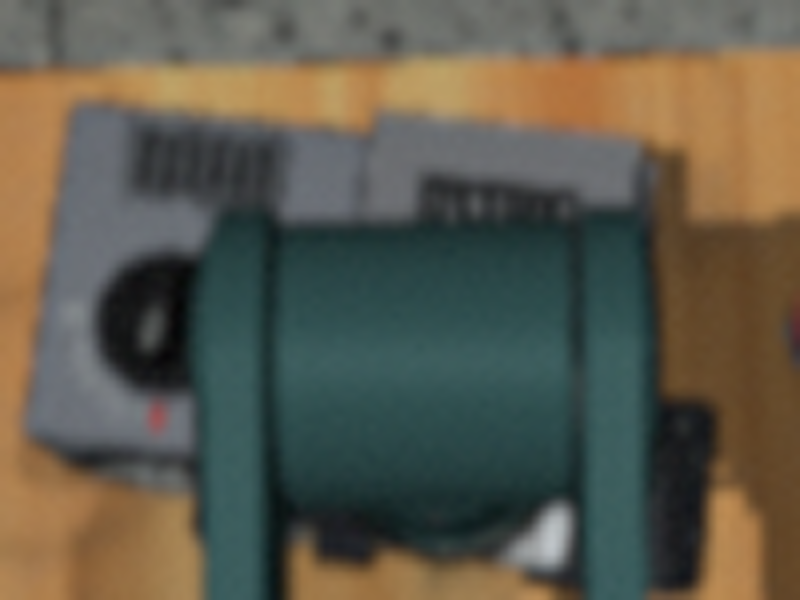

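In the crop the dial's white mark (152,330) now points at the red mark (157,415), so the fan is off. Now the hood.

```bash
python3 - <<'E'
from h import *
c[:2]+=[.001,.003]; np.save("c.npy",c)
L=W([-97,-56,140])+G
env.move_straight(L+[0,0,.07],feed=.2)
print(env.move_straight(L,feed=.15,f_stop=8)); st("down")
hand.command_gripper(0,15); s=st("grip")
if .02<s["gripper_width"]<.03:
    s0=s["position"]; ok=True
    for th in np.arange(.1,1.56,.1):
        r=lambda t:np.array([-170*np.cos(t)+17*np.sin(t),0,170*np.sin(t)+17*np.cos(t)])
        env.move_straight(s0+Rz(c[2])@(r(th)-r(0))/1000,feed=.2)
        s=env.sense()
        if round(th*10)%3==0: st(round(th,1))
        if np.linalg.norm(s["force"])>35: print("force!");break
    st("top")
E
```

```text
False
down t 13.57 p [0.458 0.051 0.219] F [0.4 0.1 0.3] M [ 0.1  -0.17  0.03] w 0.0498 gf 0.0 q [-0.01 -0.08  1.71  0.    1.51 -1.45] ya 1.438
grip t 14.09 p [0.458 0.052 0.219] F [0.  5.  2.2] M [ 0.94 -0.33 -0.1 ] w 0.0238 gf 15.0 q [-0.01 -0.08  1.71  0.    1.51 -1.45] ya 1.439
0.3 t 14.84 p [0.471 0.051 0.268] F [-0.4  4.  -0.7] M [ 0.67 -0.22 -0.05] w 0.024 gf 15.0 q [-0.01 -0.08  1.6   0.    1.61 -1.45] ya 1.439
0.6 t 15.59 p [0.497 0.047 0.311] F [ 1.9  5.3 -1.5] M [ 0.66 -0.67 -0.11] w 0.0242 gf 15.0 q [-0.02 -0.03  1.47  0.    1.7  -1.46] ya 1.438
0.9 t 16.34 p [0.535 0.042 0.345] F [ 2.1  2.7 -3. ] M [ 0.43 -0.76 -0.08] w 0.0236 gf 15.0 q [-0.03  0.05  1.32 -0.    1.76 -1.47] ya 1.438
1.2 t 17.09 p [0.581 0.036 0.366] F [ 1.5  0.3 -4.4] M [-0.02 -0.55 -0.04] w 0.0238 gf 15.0 q [-0.04  0.16  1.17 -0.    1.82 -1.47] ya 1.438
1.5 t 17.84 p [0.631 0.029 0.373] F [ 0.4 -3.1 -2.3] M [-0.65 -0.37 -0.05] w 0.0236 gf 15.0 q [-0.04  0.27  1.02 -0.    1.85 -1.48] ya 1.437
top t 17.84 p [0.631 0.029 0.373] F [ 0.4 -3.1 -2.3] M [-0.65 -0.37 -0.05] w 0.0236 gf 15.0 q [-0.04  0.27  1.02 -0.    1.85 -1.48] ya 1.437
```

```bash
python3 - <<'E'
from h import *
hand.command_gripper(.06); s=st("open")
env.move_straight(s["position"]+[0,0,.05],feed=.2); 
env.move_straight(s["position"]+[-.2,0.02,.05],feed=.25); env.pause(.3); st("away")
for n in("scene","top"):
    p=eyes.read_camera(n)
    if n=="top": crop(p,"pics/t4.png",175,375,120,220,4)
    else: cv2.imwrite("pics/s4.png",cv2.resize(p["color"][130:240,200:360,::-1],None,fx=5,fy=5,interpolation=cv2.INTER_CUBIC))
    for t in("filter_grip","filter","hood_lug","light_panel"): print(n,t,[(np.round(d["xyz"],3).tolist(),round(d["confidence"],2)) for d in eyes.look_for(n,t)[:2]])
print(W([0,-56,133]))
E
```

```text
open t 18.57 p [0.631 0.029 0.373] F [ 0.7 -0.3 -0.3] M [ 0.07 -0.06  0.01] w 0.06 gf 0.0 q [-0.04  0.27  1.02  0.    1.85 -1.48] ya 1.438
away t 20.23 p [0.432 0.049 0.422] F [-0.8 -0.1 -0.1] M [ 0.03 -0.13  0.02] w 0.06 gf 0.0 q [-0.02 -0.16  1.38  0.    1.93 -1.46] ya 1.438
scene filter_grip [([0.552, 0.035, 0.099], 0.84)]
scene filter [([0.554, 0.039, 0.104], 0.56)]
scene hood_lug [([0.677, 0.031, 0.18], 0.93)]
scene light_panel [([0.447, -0.407, 0.042], 0.61), ([0.626, -0.345, 0.083], 0.56)]
top filter_grip []
top filter []
top hood_lug [([0.677, 0.023, 0.174], 0.64)]
top light_panel [([0.646, -0.294, 0.12], 0.7)]
[0.55371193 0.03843988 0.133     ]
```

View pics/t4.png

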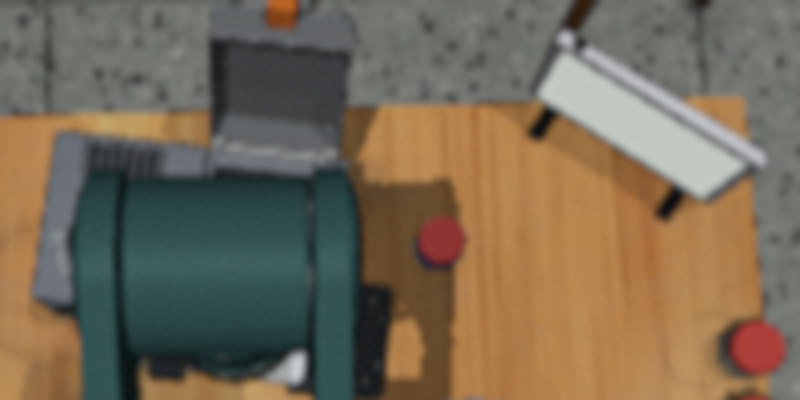

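View pics/s4.png

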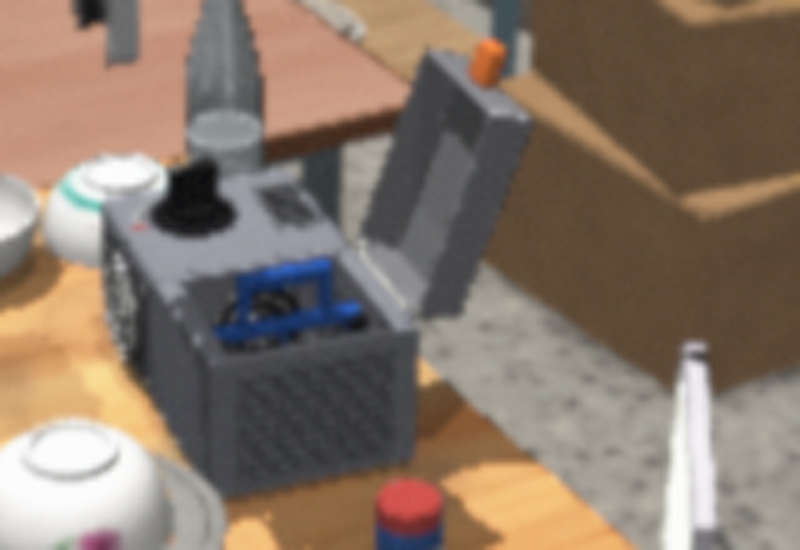

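The hood stands fully open, with the lug at (488,62) in the scene crop. The blue handle bar is visible at about (285,275) and matches the model. Next I grasp and lift.

```bash
python3 - <<'E'
from h import *
p=eyes.read_camera("scene"); print("bar px",at_z(p,[[257,184.5]],.137)[0])
a=c[2]+np.pi/2-.01
F=W([0,-56,136])+G
hand.command_gripper(.045)
env.reach(F+[0,0,.08],down(a)); st("above")
print(env.move_straight(F,feed=.15,f_stop=6)); st("down")
hand.command_gripper(0,30); s=st("grip")
if .009<s["gripper_width"]<.016:
    P=s["position"]
    for z in (.03,.08,.135):
        hit=env.move_straight(P+[0,0,z],feed=.1,f_stop=20); st(z)
        if hit: print("HIT");break
E
```

```text
bar px [0.55241332 0.03479574 0.137     ]
above t 21.98 p [0.554 0.039 0.295] F [-0.4 -0.9  0.1] M [ 0.04 -0.1   0.05] w 0.0451 gf 0.0 q [-0.03  0.1   1.37  0.    1.67 -1.46] ya 1.428
False
down t 22.67 p [0.554 0.039 0.216] F [-0.  -0.5 -0.4] M [ 0.04 -0.14  0.01] w 0.0449 gf 0.0 q [-0.03  0.13  1.5   0.    1.51 -1.46] ya 1.428
grip t 23.28 p [0.554 0.039 0.214] F [-0.1 -0.1  1.9] M [ 0.17 -0.19 -0.03] w 0.012 gf 30.0 q [-0.03  0.13  1.5   0.    1.51 -1.46] ya 1.428
0.03 t 23.73 p [0.554 0.039 0.244] F [-0.1  1.2 -1.7] M [ 0.02 -0.16  0.04] w 0.0117 gf 30.0 q [-0.03  0.12  1.45 -0.    1.57 -1.46] ya 1.428
0.08 t 24.38 p [0.554 0.039 0.294] F [-0.8  0.7 -0.5] M [ 0.03 -0.1   0.01] w 0.0116 gf 30.0 q [-0.03  0.1   1.37  0.    1.67 -1.46] ya 1.428
0.135 t 25.08 p [0.554 0.039 0.349] F [-0.3 -0.  -1.3] M [ 0.06 -0.17  0.02] w 0.0118 gf 30.0 q [-0.03  0.1   1.27 -0.    1.78 -1.46] ya 1.428
```

```bash
python3 - <<'E'
from h import *
from scipy.optimize import least_squares
p=eyes.read_camera("top")
pix=np.array([[567,48],[750,163],[706,198],[540,95]])/4+[175,120]-.375
def X(v): 
    h,i=v[3],v[4]; return np.array([[-7,h,170-i],[-7,-h,170-i],[-7,-h,20+i],[-7,h,20+i]])/1000@Rz(v[2]).T+[v[0],v[1],0]
r=least_squares(lambda v:np.r_[(proj(p,X(v))-pix).ravel(),(v[3]-90)/20,(v[4]-8)/8],[*l,90,8]); print(r.x,np.round(r.fun,1))
l=r.x[:3]; np.save("l.npy",l)
S=W([-7,0,95],l); n=Rz(l[2])@[-1,0,0]
print("face",S,"n",n,[d["xyz"] for d in eyes.look_for("top","light_panel")[:1]])
a=l[2]
T=S+n*.062; T[2]=.249
env.reach(S*[1,1,0]+n*.13+[0,0,.355],down(a)); st("pre")
env.move_straight(T+[0,0,.03],feed=.15,f_stop=15); print(env.move_straight(T,feed=.1,f_stop=12)); st("at"); env.pause(.3)
for k in("scene","top"):
    p=eyes.read_camera(k)
    q=p["color"][150:310,200:400,::-1] if k=="scene" else p["color"][100:220,240:400,::-1]
    cv2.imwrite(f"pics/{k}5.png",cv2.resize(q,None,fx=4,fy=4,interpolation=cv2.INTER_CUBIC))
    for t in("filter","light_panel","hood_lug"): print(k,t,[(np.round(d["xyz"],3).tolist(),round(d["confidence"],2)) for d in eyes.look_for(k,t)[:2]])
st()
E
```

```text
[ 0.65170137 -0.29596174 -0.61592369 89.08518429  9.45830601] [ 0.   0.1  0.3  0.  -0.3 -0.  -0.  -0.2 -0.   0.2]
face [ 0.64598768 -0.29191775  0.095     ] n [-0.81624017  0.57771272  0.        ] [[0.6513, -0.2934, 0.1192]]
pre t 26.61 p [ 0.54  -0.216  0.355] F [-0.   0.1 -1.6] M [-0.03  0.    0.02] w 0.0116 gf 30.0 q [-0.48  0.16  1.19  0.    1.79  0.14] ya -0.615
False
at t 27.89 p [ 0.595 -0.256  0.249] F [-0.3  0.4 -0.4] M [-0.09 -0.01  0.  ] w 0.0116 gf 30.0 q [-0.49  0.32  1.2   0.    1.62  0.12] ya -0.616
scene filter [([0.576, -0.288, 0.136], 0.48)]
scene light_panel [([0.629, -0.343, 0.084], 0.8)]
scene hood_lug [([0.683, 0.042, 0.193], 0.82), ([0.573, -0.288, 0.131], 0.51)]
top filter [([0.616, -0.222, 0.126], 0.42)]
top light_panel [([0.676, -0.251, 0.11], 0.72)]
top hood_lug [([0.671, 0.025, 0.172], 0.86)]
 t 28.59 p [ 0.595 -0.256  0.249] F [-0.1 -0.1 -0.6] M [ 0.01 -0.08  0.03] w 0.0117 gf 30.0 q [-0.49  0.32  1.2   0.    1.62  0.12] ya -0.616
```

View pics/scene5.png

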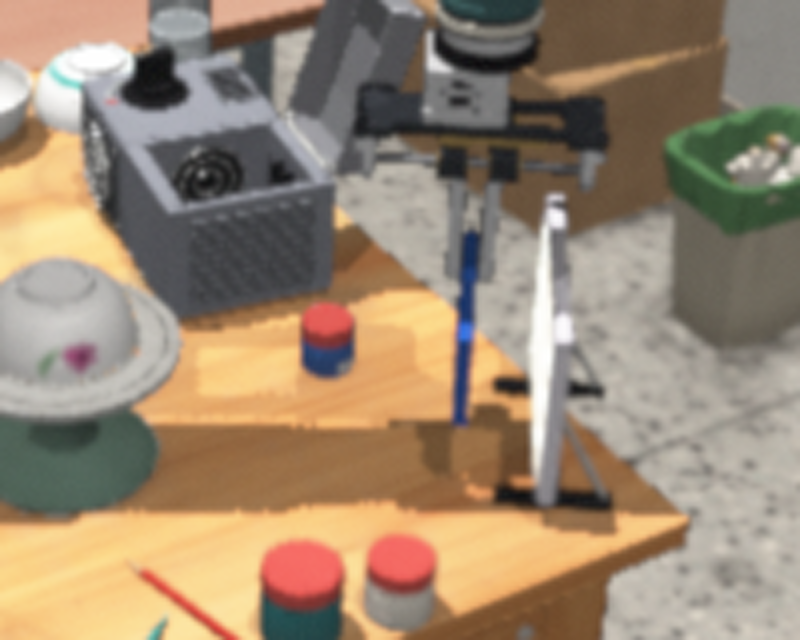

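View pics/top5.png

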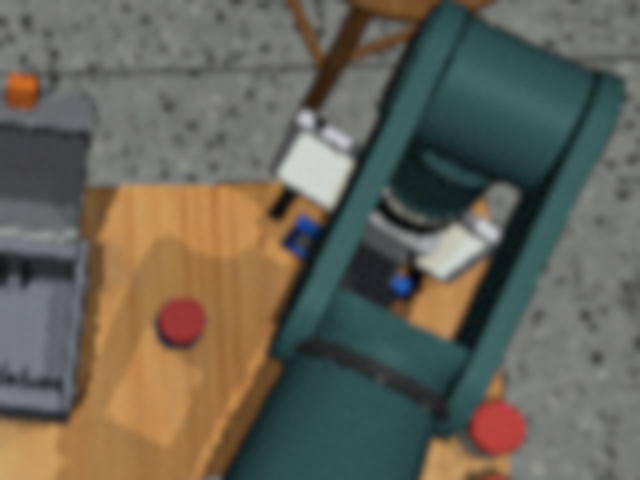

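The filter hangs upright at (463,330) in the scene crop. It is parallel to the lit face and clear of it by several centimetres. In the top view its ends, (300,240) and (402,285), lie within the panel's span. The hood is open and the dial is off, so I'm handing in.

```bash
python3 -c "
from bench import order
print(order.close_job())"
```

```text
the job is handed in; nothing more can be done
None
```

The job is handed in at about 29 s of the 67 s: fan off, hood open, and the filter held upright and square about 6 cm in front of the middle of the lit panel; no verdict was returned.

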